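# Tighten the deep irrigation valve nut with the T-key

### The arm

A 6-joint arm with a two-finger parallel gripper is mounted at the origin on the work surface. World frame = base frame: x ahead of the robot, y to its left, z up, the work surface at z = 0. Lengths are in mm, angles in rad, forces in N, time in s.
With the tool pointing down it reaches from about 275 to 825 mm from the base axis. Payload 4.9 kg.
Tool frame: the origin (TCP) lies at the very end of the fingers, on their centre line; the grasp point (between the pads) lies 19 mm behind it; z points along the fingers, y is the direction in which the jaws open and shut (so a half turn about z gives the same grasp; the last joint's range is limited). The gripper opens to 85 mm and grips with 20 to 120 N. Pads are 22 mm wide; open, the fingers measure 114 mm over their backs; the gripper's body (76 mm by 85 mm) begins 54 mm behind the grasp point. The pads swing forward as they close: fully open they stand 13 mm farther back than shut.
Start: joints at [-1.368, 0.326, -0.193, 1.052, 0, 1.437], TCP at [181.77, -519.113, 196.281] pointing down, gripper open.
Joint ranges: [-2.65, 2.65], [-0.97, 1.79], [-1.3, 1.35], [-1.93, 2.1], [-1.47, 1.37], [-3.14, 3.14]. Speed limits (rad/s): [2.57, 2.57, 3.14, 3.14, 3.14, 3.14].

### API

Orientations are given as [roll, pitch, yaw] about the fixed x, y, z axes, in that order (R = Rz(yaw) Ry(pitch) Rx(roll)).
In Python, from bench import bot, solve_ik, imaging gives the robot as it stands. Calls block until the motion is done:
- bot.move_ptp(position, orientation): joint-space move of the TCP to a pose.
- bot.movel(position, rot=None, max_speed=150, threshold=None): straight line of the TCP; rot=None keeps the orientation; max_speed is the mean speed in mm/s. With threshold (N) it stops when the force on the tool has changed by that much, and returns True; else False.
- bot.move_j(angles): joint-space move.
- bot.grip(opening, effort=None): opening from 0.0 (shut) to 1.0 (fully open); effort is the grip in N (None keeps the last); returns when the fingers have stopped.
- bot.dwell(seconds).
- solve_ik(position, orientation): joint angles nearest the present ones, or None.
- bot.get_state(): the state.
- imaging.capture(name): name is "scene" or "side" or "wrist"; returns the picture (384x512x3 uint8, blue, green, red); there is no depth.
- imaging.camera_model(name): a dict with "K" (3x3 intrinsics, pixels), "position" and "rotation" of the camera in the world. Camera axes: x right, y up, looking along -z (the intrinsics and any distortion apply to the point x, -y, -z); pixel columns grow to the right and rows downward; lengths in mm; the calibration is good to about 2 mm. The wrist camera is an equidistant fisheye: a pixel r from the principal point sees the ray r / f radians off the axis. A picture is of the moment at which its call begins: read the wrist's pose just before it. camera_model takes no time and is no camera call; for the wrist camera it gives the pose at the moment of the call.
A pose or a line that the arm cannot do raises bot.IKError and nothing moves.
- bot.sign_off(): hands the job in, once; it reports no verdict.
The state is a dict: "t": time; "qpos": joint angles; "joint_velocities": joint speeds; "effort": joint torques, N m; "tcp_pos": TCP position; "orientation": TCP orientation; "contact_force": force on the tool from outside, world axes, zero at the start; "wrist_torque": the same for the moment, N m; "opening": opening from 0.0 (shut) to 1.0 (fully open).
Only numpy, scipy, OpenCV 4.12 (cv2) and the standard library are available. Lean on these libraries where they do the work, as an engineer would, in place of code of your own. Each camera call takes 0.05 s, during which the arm holds its last target.

### The job

Take the T-handled socket key from its stand, lower it down the valve's deep sleeve onto the square nut at the bottom, feeling gently for the flats until it drops fully over the nut, and turn it clockwise until the nut comes home against its stop. Do not ram or overstrain the nut, leave the key standing on it, and do not disturb the other things on the bench.

Things in the scene. Friction and masses are not known exactly. Their poses are not given: they have to be found in the camera images.
- valve: Fixed irrigation valve. Dark steel base plate 130 x 100 x 18 mm high, in its middle an upright grey plastic sleeve (57 mm outside, bore 39 mm wide, straight down) whose mouth flares out as a 45 degree funnel to 59 mm wide inside at the top, 125 mm above the bench; two flanged pipe stubs along the valve's x axis reach 86 mm from the middle and 75 mm high. Origin: centre of the base's underside, under the bore's axis; z up
- bore_mouth (a point): Centre of the sleeve's open top, on the bore's axis, 125 mm above the bench
- bore_floor (a point): Centre of the flat floor at the bottom of the bore, on its axis, 21 mm above the bench (104 mm below the mouth). From it the square brass nut stands up: 20 x 20 mm, 25 mm high (top at 46 mm above the bench), with a 15 x 15 x 3 mm pilot on top (to 49 mm). The key's rim rests on the nut's top until the flats line up, then drops 25 mm to the floor
- nut (a joint): Turn of the nut in rad, growing clockwise seen from above; starts at 1.2 to 1.6, solid stop at 2.2 (home). Where its flats point differs each time and follows neither from this value nor from the valve's yaw: it must be felt. Turning takes 0.12 N m; at the stop torque rises at 2, then up to 8 N m per rad: 0.3 N m is firm enough, over about 0.5 N m strains it. It stays where left
- key: Loose steel T-handled socket key, 0.25 to 0.5 kg, 168 mm tall, standing upright in its stand. Socket end 37 mm across and 44 mm long with a square cavity 22.5 mm wide and 32 mm deep (flats square to the key's own x and y axes, slack on the nut about 7 degrees either way), a 16 mm shaft, and on top a cross bar 90 mm long (along the key's x axis), 12 mm thick and 16 mm high. Origin: centre of the socket's open lower rim; z up along the shaft towards the bar
- key_bar (a point): Middle of the key's cross bar, on the shaft's axis, 160 mm above the key's origin; where to hold it
- stand: Fixed key stand: plywood board 110 x 110 x 10 mm with an upright piece of white pipe, 42 mm inside, 52 mm outside, top 60 mm above the bench; the key stands in it on the board, its rim 10 mm above the bench. Origin: centre of the board's underside
- pot: Bystander: empty terracotta pot, 90 mm wide, 85 mm high, origin at the centre of its underside
- feed: Bystander: white plant feed bottle, 64 mm wide, 140 mm high, origin at the centre of its underside
- dibber: Bystander: wooden T-handled dibber with a steel point lying on the bench, 200 mm long along its x axis, 90 mm across its grip, 24 mm high, origin on the bench under its middle
Things that resemble listed ones, but are neither listed nor needed, are in the scene too. Several things have the shape of the key; the one meant has the colours described above. There is more than one size of the valve; the job needs the smaller.

How it is judged:
By the outcome, as a careful person would: the job done as asked, in the order asked, and still so for the second after the job is handed in, with the robot touching nothing.
It also fails if it takes over 72 s, if anything falls off the work surface, if the arm or the gripper's body presses on something with over 40 N, if the wrist force passes 120 N, or if a joint passes its speed limit or range.

## Working session

There is one attempt and no reset: what is moved stays moved. The work goes in short steps, each a Python script; the robot and the scene stay as the last script left them, time stands still between calls to the robot, and variables do not carry over. Pictures are saved under pics/ and viewed, and the job is handed in when it is done.

```bash
ls; mkdir -p pics; python3 - <<'E'
from bench import bot, solve_ik, imaging
import cv2
for n in ("scene","side","wrist"):
    m=imaging.camera_model(n); im=imaging.capture(n); cv2.imwrite(f"pics/{n}0.png",im); print(n,m)
print(bot.get_state())
E
```

```text
pics
scene {'K': array([[390.3681172 ,   0.        , 256.10220281],
       [  0.        , 390.3681172 , 187.52589581],
       [  0.        ,   0.        ,   1.        ]]), 'position': array([1063.9123491 ,  699.30685936,  831.86384653]), 'rotation': array([ 0.88588575, -0.004757  ,  2.50240097])}
side {'K': array([[376.08264287,   0.        , 254.53909482],
       [  0.        , 376.08264287, 192.95247742],
       [  0.        ,   0.        ,   1.        ]]), 'position': array([113.31325247, 536.39550029, 693.50031576]), 'rotation': array([ 0.8759504 ,  0.01378623, -2.49099525])}
wrist {'K': array([[297.31863964,   0.        , 254.93227213],
       [  0.        , 297.31863964, 185.22416604],
       [  0.        ,   0.        ,   1.        ]]), 'position': array([ 255.94244257, -492.9638705 ,  374.39786281]), 'rotation': array([-3.13092023e-01,  1.13600720e-03, -1.23381340e+00])}
{'t': 0.15, 'qpos': array([-1.36818406e+00,  3.26781446e-01, -1.93302481e-01,  1.05200987e+00,
       -5.65536151e-06,  1.43659409e+00]), 'joint_velocities': array([ 0.00066441,  0.00014829,  0.00353226,  0.00080048, -0.00059552,
       -0.0007864 ]), 'effort': array([ 4.03769045e-04, -4.43704212e+01,  2.62664670e+01,  1.04511881e-02,
       -1.98519933e-04,  4.78099864e-06]), 'tcp_pos': array([ 181.67898787, -518.63601304,  195.69712317]), 'orientation': array([-3.14030609e+00, -1.67997143e-04,  3.36814397e-01]), 'contact_force': array([ 0.74571566, -0.14534884, -0.65525461]), 'wrist_torque': array([0.00591081, 0.01167207, 0.03353795]), 'opening': 1.000727677300527}
```

View pics/scene0.png

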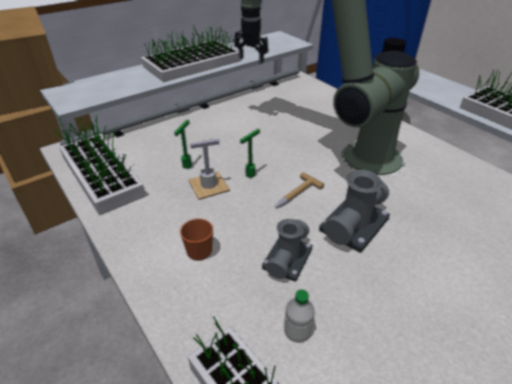

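View pics/side0.png

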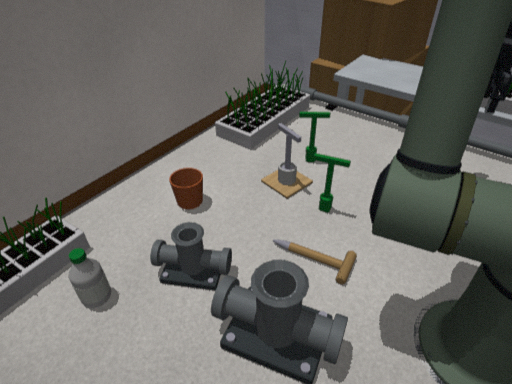

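View pics/wrist0.png

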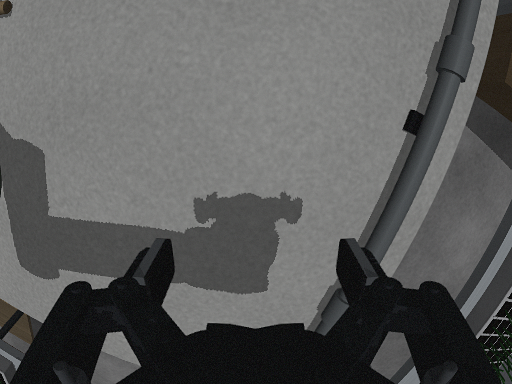

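Scene view: there are three key-like things. A grey steel T stands in the pipe on a plywood board at (205,145), with green T tools at (184,130) and (251,137). There are two valves, a small one at (291,230) and a large one at (364,187). By the description I choose the grey T in the stand and the smaller valve. Next, close crops.

```bash
python3 - <<'E'
import cv2,numpy as np
s=cv2.imread("pics/scene0.png"); d=cv2.imread("pics/side0.png")
def crop(i,x,y,w,h,k): return cv2.resize(i[y:y+h,x:x+w],None,fx=k,fy=k,interpolation=cv2.INTER_CUBIC)
a=np.hstack([crop(s,170,115,100,90,4),crop(d,250,100,100,110,4)[:360]])
b=np.hstack([crop(s,250,205,100,90,4),crop(d,140,215,100,90,4)])
cv2.imwrite("pics/key.png",a);cv2.imwrite("pics/valve.png",b)
E
```

```text
(no output)
```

View pics/key.png

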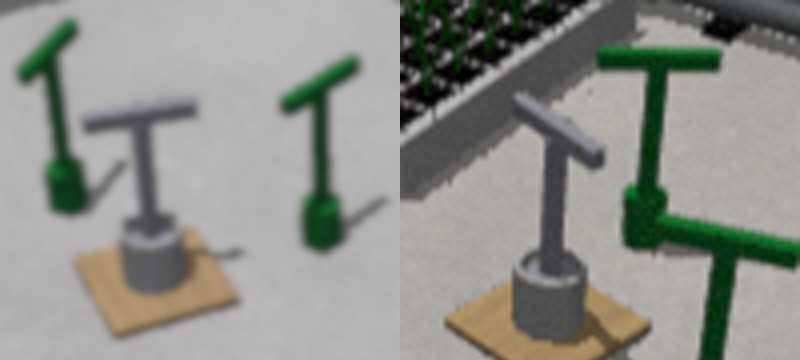

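View pics/valve.png

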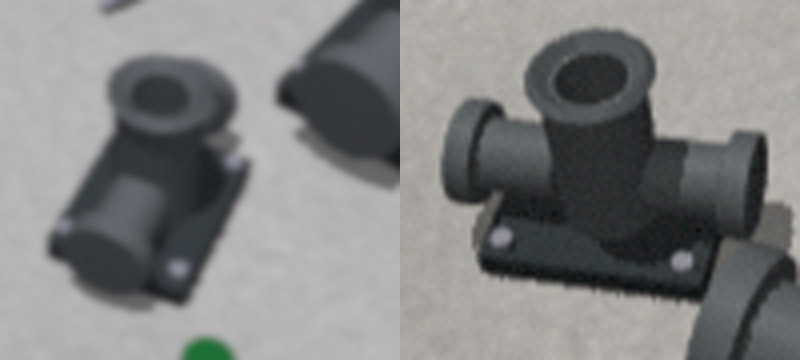

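```bash
cat > h.py <<'E'
import numpy as np, cv2
from scipy.spatial.transform import Rotation as R
from bench import bot, solve_ik, imaging
def ray(m,uv):
    K=m["K"]; v=np.linalg.inv(K)@np.array([uv[0],uv[1],1.0])
    c=np.array([v[0],-v[1],-1.0]); d=R.from_euler('xyz',m["rotation"]).as_matrix()@c
    return m["position"],d/np.linalg.norm(d)
def fray(m,uv):
    K=m["K"]; x=(uv[0]-K[0,2]);y=(uv[1]-K[1,2]); r=np.hypot(x,y); th=r/K[0,0]
    c=np.array([np.sin(th)*x/r,-np.sin(th)*y/r,-np.cos(th)])
    return m["position"],R.from_euler('xyz',m["rotation"]).as_matrix()@c
def fproj(m,P):
    c=R.from_euler('xyz',m["rotation"]).as_matrix().T@(np.array(P)-m["position"])
    x,y,z=c[0],-c[1],-c[2]; r=np.hypot(x,y); th=np.arctan2(r,z)
    return m["K"][0,2]+m["K"][0,0]*th*x/r, m["K"][1,2]+m["K"][0,0]*th*y/r
def atz(pd,z):
    p,d=pd; return p+d*(z-p[2])/d[2]
def tri(*pds):
    A=0;b=0
    for p,d in pds:
        M=np.eye(3)-np.outer(d,d); A=A+M;b=b+M@p
    x=np.linalg.solve(A,b)
    return x,[float(np.linalg.norm((np.eye(3)-np.outer(d,d))@(x-p))) for p,d in pds]
def st():
    s=bot.get_state(); print("t%.2f"%s["t"],s["tcp_pos"].round(1),s["orientation"].round(3),"F",s["contact_force"].round(1),"M",s["wrist_torque"].round(2),"op%.3f"%s["opening"]); return s
E
python3 - <<'E'
from h import *
S=imaging.camera_model("scene");D=imaging.camera_model("side")
for n,a,b,z in [("bar",(205,143.5),(290,132.5),170),("e1",(191,145),(299.5,139.5),170),("e2",(218.5,141.8),(279.5,125),170),("mouth",(290.75,228),(187.5,234.2),125)]:
    print(n,tri(ray(S,a),ray(D,b)),atz(ray(S,a),z),atz(ray(D,b),z))
for n,a in [("dibber",(301,188)),("pot",(199,250)),("feed",(299,335)),("big",(360,230)),("g1",(187,163)),("g2",(250,173))]: print(n,atz(ray(S,a),0).round())
E
```

```text
bar (array([ 576.54881161, -217.53908526,  169.60049469]), [0.23737414263659679, 0.23737414263665185]) [ 576.98986563 -216.58107459  170.        ] [ 576.36188534 -217.37987523  170.        ]
e1 (array([ 585.7730363 , -292.83396884,  117.32783605]), [9.401833102496713, 9.401833102496735]) [ 616.21381665 -234.76122251  170.        ] [ 536.94100809 -202.25475453  170.        ]
e2 (array([ 569.79010386, -149.90246395,  217.18650015]), [8.266486147545157, 8.266486147545043]) [ 537.95215908 -200.08796583  170.        ] [ 621.86960399 -234.0426271   170.        ]
mouth (array([567.7585339 , 186.04562903, 120.37557039]), [0.003880318890011926, 0.0038803188900619376]) [570.98462064 189.38639259 125.        ] [564.09363642 188.86803361 125.        ]
dibber [333. -24.   0.]
pot [749.  12.   0.]
feed [694. 374.   0.]
big [323. 228.   0.]
g1 [ 572. -378.    0.]
g2 [ 422. -193.    0.]
```

The choice holds: it is the only grey T, and it stands in the pipe on plywood. The bar comes out at z≈170 as it must, with 88 mm between its ends. The valve mouth is at about (567,189). Next I'll move above the key and look with the wrist camera.

```bash
python3 - <<'E'
from h import *
print(solve_ik([577,-217.2,270],[np.pi,0,2.755]))
bot.move_ptp([577,-217.2,270],[np.pi,0,2.755])
s=st(); print(s["qpos"].round(3))
m=imaging.camera_model("wrist"); im=imaging.capture("wrist"); cv2.imwrite("pics/w1.png",im)
print(m, fproj(m,[577,-217,170]), fproj(m,[577-41,-217+17,170]), fproj(m,[577+41,-217-17,170]))
E
```

```text
[-0.47968749  0.42174041  0.1362581   1.28531402  0.         -0.09309484]
t1.98 [ 576.6 -218.   269.8] [-3.141 -0.     2.753] F [ 0.1 -0.4  0.5] M [ 0.01  0.03 -0.03] op0.998
[-0.481  0.422  0.136  1.285 -0.    -0.093]
{'K': array([[297.31863964,   0.        , 254.93227213],
       [  0.        , 297.31863964, 185.22416604],
       [  0.        ,   0.        ,   1.        ]]), 'position': array([ 502.9653343 , -188.28825213,  448.63637654]), 'rotation': array([-3.13877624e-01,  3.41500346e-04,  1.18288477e+00])} (np.float64(256.493163555533), np.float64(174.43324759707886)) (np.float64(256.795162451644), np.float64(129.06621289810624)) (np.float64(256.19473697481044), np.float64(216.1949575682493))
```

View pics/w1.png

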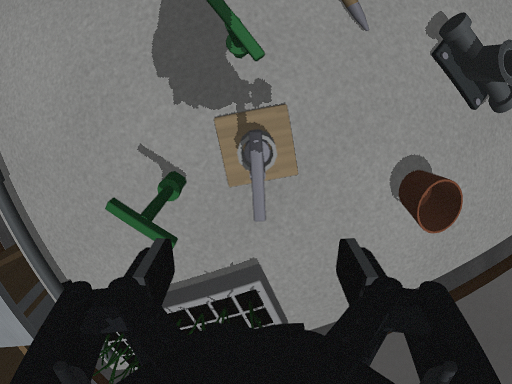

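```bash
python3 - <<'E'
from h import *
im=cv2.imread("pics/w1.png"); c=im[110:240,200:320]
cv2.imwrite("pics/w1c.png",cv2.resize(c,None,fx=4.5,fy=4.5,interpolation=cv2.INTER_CUBIC))
h=im.astype(int); 
for v in range(128,226,6): print(v,[tuple(h[v,u]) for u in range(248,270,3)])
E
```

```text
128 [(np.int64(47), np.int64(61), np.int64(69)), (np.int64(51), np.int64(66), np.int64(74)), (np.int64(49), np.int64(63), np.int64(73)), (np.int64(51), np.int64(62), np.int64(70)), (np.int64(49), np.int64(63), np.int64(73)), (np.int64(49), np.int64(63), np.int64(71)), (np.int64(87), np.int64(110), np.int64(125)), (np.int64(81), np.int64(106), np.int64(119))]
134 [(np.int64(50), np.int64(51), np.int64(51)), (np.int64(67), np.int64(62), np.int64(61)), (np.int64(72), np.int64(66), np.int64(66)), (np.int64(74), np.int64(68), np.int64(68)), (np.int64(69), np.int64(65), np.int64(66)), (np.int64(62), np.int64(61), np.int64(59)), (np.int64(54), np.int64(55), np.int64(53)), (np.int64(52), np.int64(59), np.int64(64))]
140 [(np.int64(62), np.int64(60), np.int64(59)), (np.int64(70), np.int64(63), np.int64(65)), (np.int64(104), np.int64(95), np.int64(98)), (np.int64(129), np.int64(121), np.int64(120)), (np.int64(69), np.int64(65), np.int64(65)), (np.int64(51), np.int64(48), np.int64(46)), (np.int64(91), np.int64(87), np.int64(88)), (np.int64(140), np.int64(139), np.int64(137))]
146 [(np.int64(69)
[... 4544 characters left out ...]
t64(124), np.int64(126), np.int64(125)), (np.int64(92), np.int64(89), np.int64(88)), (np.int64(118), np.int64(109), np.int64(109)), (np.int64(120), np.int64(112), np.int64(112)), (np.int64(124), np.int64(114), np.int64(115)), (np.int64(113), np.int64(113), np.int64(113)), (np.int64(122), np.int64(125), np.int64(124))]
224 [(np.int64(130), np.int64(130), np.int64(131)), (np.int64(128), np.int64(130), np.int64(129)), (np.int64(120), np.int64(121), np.int64(121)), (np.int64(127), np.int64(128), np.int64(128)), (np.int64(123), np.int64(124), np.int64(124)), (np.int64(130), np.int64(132), np.int64(131)), (np.int64(130), np.int64(131), np.int64(130)), (np.int64(130), np.int64(132), np.int64(132))]
```

View pics/w1c.png

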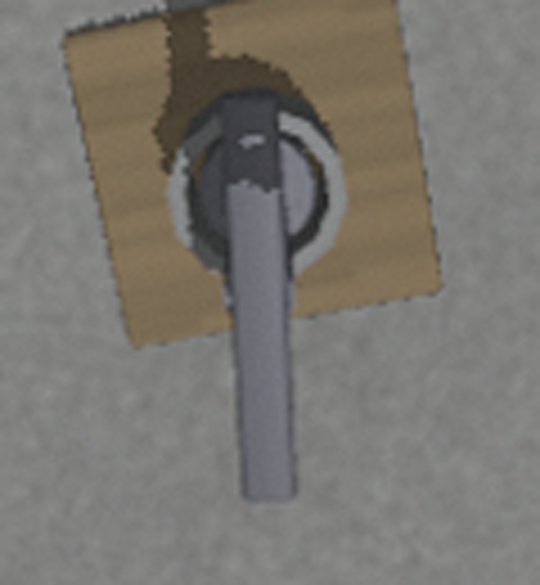

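```bash
python3 - <<'E'
from h import *
m=imaging.camera_model("wrist")
a=atz(fray(m,(255.7,131.5)),178); b=atz(fray(m,(259.4,220.5)),178)
print(a,b,np.linalg.norm(a-b),(a+b)/2,np.arctan2(a[1]-b[1],a[0]-b[0]))
print(atz(fray(m,(200+258/4.5,110+193/4.5)),60))
E
```

```text
[ 536.70558153 -201.56988085  178.        ] [ 620.22697251 -231.65169185  178.        ] 88.7735214159887 [ 578.46627702 -216.61078635  178.        ] 2.7958875221284525
[ 578.91762658 -216.16565488   60.        ]
```

```bash
python3 - <<'E'
from h import *
o=[np.pi,0,2.796]
bot.move_ptp([578.2,-216.8,215],o)
bot.grip(0.6)
bot.movel([578.2,-216.8,151],o,max_speed=80)
st(); bot.grip(0.0,effort=60); s=st()
cv2.imwrite("pics/side1.png",imaging.capture("side"))
E
```

```text
t3.74 [ 578.6 -217.   151.5] [-3.141e+00  1.000e-03  2.796e+00] F [-0.2  0.6  0.2] M [-0.03  0.01 -0.  ] op0.601
t4.28 [ 578.2 -216.8  151.1] [-3.142  0.     2.796] F [-0.3 -0.2  0. ] M [0.01 0.03 0.03] op-0.002
```

View pics/side1.png

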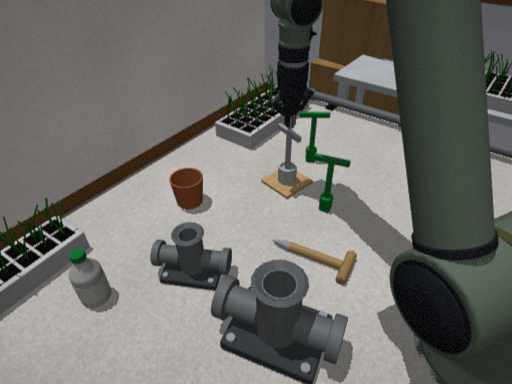

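```bash
python3 - <<'E'
from h import *
s=st()
im=cv2.imread("pics/side1.png"); a=cv2.resize(im[70:200,240:340],None,fx=4,fy=4,interpolation=cv2.INTER_CUBIC)
w=imaging.capture("wrist"); b=cv2.resize(w,None,fx=.78*1,fy=.78)
b=cv2.resize(w[100:384,100:412],(400,364));b=cv2.copyMakeBorder(b,0,520-364,0,0,cv2.BORDER_CONSTANT)
cv2.imwrite("pics/c1.png",np.hstack([a,b]))
E
```

```text
t4.33 [ 578.2 -216.8  151. ] [ 3.142 -0.     2.796] F [ 0.6 -0.4  0.2] M [-0.01  0.01 -0.04] op-0.002
```

View pics/c1.png

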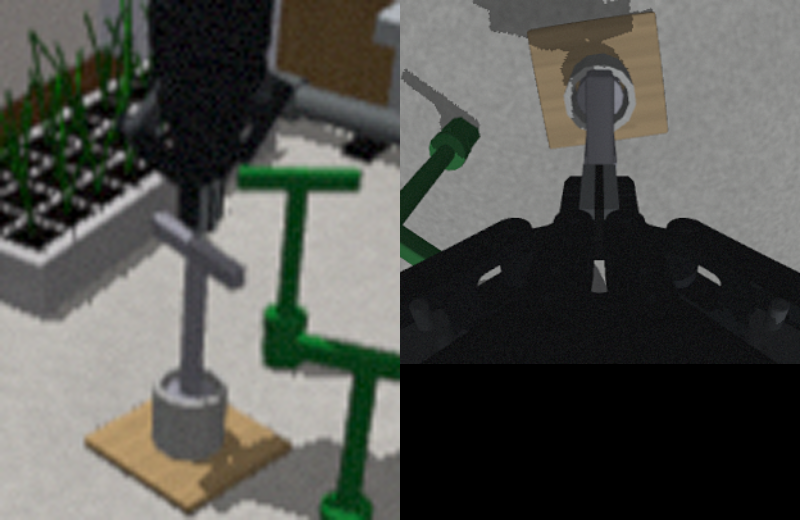

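```bash
python3 - <<'E'
from h import *
m=imaging.camera_model("wrist")
d=np.array([np.cos(2.796),np.sin(2.796),0])
c=np.array([578.2,-216.8,178])
f=lambda p:tuple(round(float((x-100)*400/312)+o) for x,o in zip(fproj(m,p),(400,0)))
for k in (-45,-11,0,11,45): print(k,f(c+k*d))
print("tcp",f([578.2,-216.8,151]),f([578.2,-216.8,151+38]))
S=imaging.camera_model("side")
def proj(m,P):
    c=R.from_euler('xyz',m["rotation"]).as_matrix().T@(np.array(P)-m["position"]); return m["K"][0,2]+m["K"][0,0]*c[0]/-c[2], m["K"][1,2]+m["K"][0,0]*c[1]/c[2]
for P in ([578.2,-216.8,151],[578.2,-216.8,190]):
    u,v=proj(S,P); print((u-240)*4,(v-70)*4)
cv2.imwrite("pics/sc1.png",cv2.resize(imaging.capture("scene")[90:210,160:280],None,fx=5,fy=5,interpolation=cv2.INTER_CUBIC))
E
```

```text
-45 (599, 251)
-11 (600, 194)
0 (600, 173)
11 (600, 151)
45 (600, 75)
tcp (599, 149) (600, 185)
195.96077908996563 273.86674635862096
198.59731015784064 223.27407333890363
```

View pics/sc1.png

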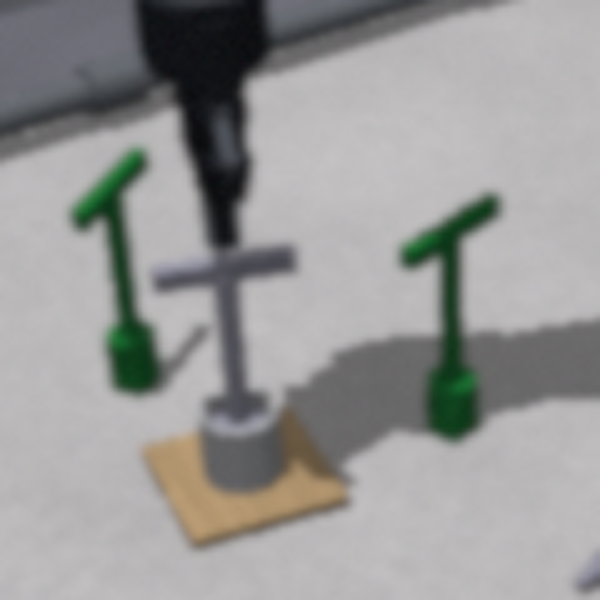

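```bash
python3 - <<'E'
from h import *
w=imaging.capture("wrist")
b=cv2.resize(w[140:340,150:360],None,fx=3.8,fy=3,interpolation=cv2.INTER_CUBIC)
b=np.clip(b.astype(float)*2.0,0,255).astype(np.uint8)
cv2.imwrite("pics/c2.png",b[:600,:800])
E
```

```text
(no output)
```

View pics/c2.png

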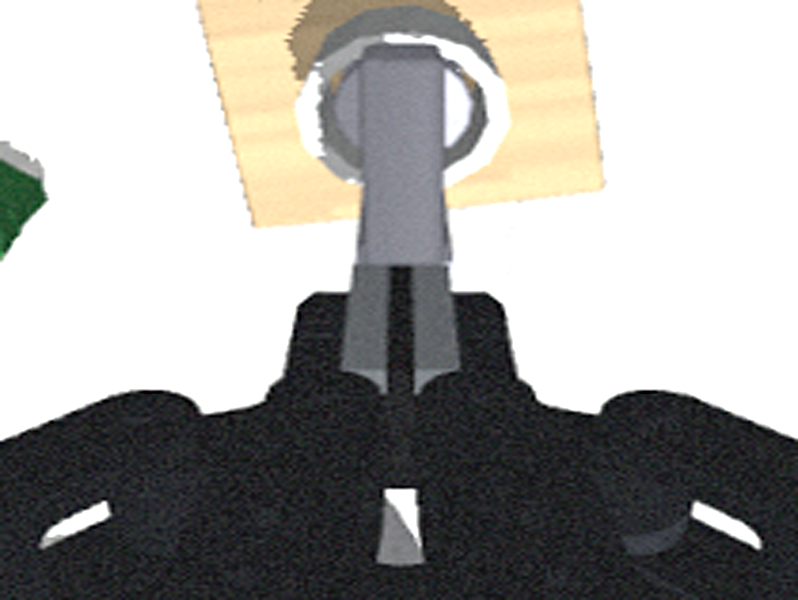

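```bash
python3 - <<'E'
from h import *
S=imaging.camera_model("scene");D=imaging.camera_model("side");W=imaging.camera_model("wrist")
ax=(np.array([578.2,-216.8,0]),np.array([0,0,1.]))
for n,r in (("scene",ray(S,(205,139))),("side",ray(D,(240+200/4,70+232/4)))):
    print(n,tri(r,ax))
d=np.array([np.cos(2.796),np.sin(2.796),0])
for k in (0,11): print(k,tri(fray(W,(255.2,227.3)),(ax[0]+k*d,ax[1])))
E
```

```text
scene (array([ 577.1254984 , -216.22707088,  186.50550731]), [1.2177033564469861, 1.2177033564471034])
side (array([ 577.6755357 , -217.12270254,  183.46334012]), [0.6157919579826433, 0.6157919579826023])
0 (array([ 578.15408207, -216.92837333,  167.71358256]), [0.13633843418015393, 0.1363384341801684])
11 (array([ 567.80060012, -213.21286291,  190.1574056 ]), [0.14779518117513754, 0.14779518117515836])
```

All three cameras put the shut fingertips at z≈185–190, while the TCP readout says 151. The fingers really end about 36 mm short of the reported TCP and closed above the bar, so the key is untouched. I'll open, go lower with a force guard, and grip again.

```bash
python3 - <<'E'
from h import *
o=[np.pi,0,2.796]
bot.movel([578.2,-216.8,175],o,max_speed=150)
bot.grip(0.6)
print(bot.movel([578.2,-216.8,119],o,max_speed=60,threshold=6))
st(); bot.grip(0.0,effort=50); s=st()
a=cv2.resize(imaging.capture("side")[70:200,240:340],None,fx=4,fy=4,interpolation=cv2.INTER_CUBIC)
b=cv2.resize(imaging.capture("wrist")[140:313,150:283+17],(400,520))
b=np.clip(b.astype(float)*2.0,0,255).astype(np.uint8)
cv2.imwrite("pics/c3.png",np.hstack([a,b]))
E
```

```text
False
t6.41 [ 578.5 -217.   119.5] [-3.141e+00  1.000e-03  2.796e+00] F [-0.4 -0.1 -0.4] M [ 0.    0.02 -0.02] op0.600
t6.84 [ 578.6 -216.9  119.6] [3.142e+00 1.000e-03 2.796e+00] F [0.4 0.2 3.8] M [0.15 0.03 0.03] op0.157
```

View pics/c3.png

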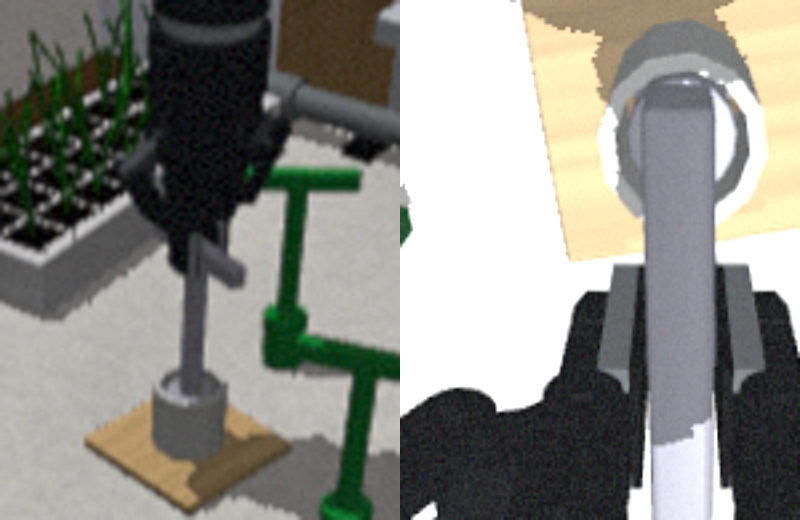

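Gripped: opening 0.157, about 13 mm, and the wrist view shows both pads around the bar. Now lift, and carry it next to the valve to measure the mouth.

```bash
python3 - <<'E'
from h import *
o=[np.pi,0,2.796]
bot.movel([578.2,-216.8,200],o,max_speed=100); st()
bot.movel([578.2,-216.8,275],o,max_speed=150)
bot.movel([578.2,100,275],o,max_speed=200); bot.dwell(0.3)
s=st(); print(s["qpos"].round(3))
m=imaging.camera_model("wrist"); im=imaging.capture("wrist"); cv2.imwrite("pics/w4.png",im)
np.save("m4.npy",m,allow_pickle=True); print(fproj(m,[567.5,189,125]))
cv2.imwrite("pics/sd4.png",imaging.capture("side"))
E
```

```text
t7.90 [ 577.6 -216.5  199. ] [ 3.141e+00 -2.000e-03  2.796e+00] F [ 0.6 -0.3 -3.7] M [ 0.   -0.02  0.01] op0.156
t10.58 [578.2  99.5 275. ] [-3.142 -0.     2.795] F [ 0.2 -0.1 -3.8] M [ 0.02 -0.01  0.04] op0.157
[ 0.045  0.36   0.057  1.268 -0.     0.391]
(np.float64(326.696303776008), np.float64(127.97700927895431))
```

View pics/w4.png

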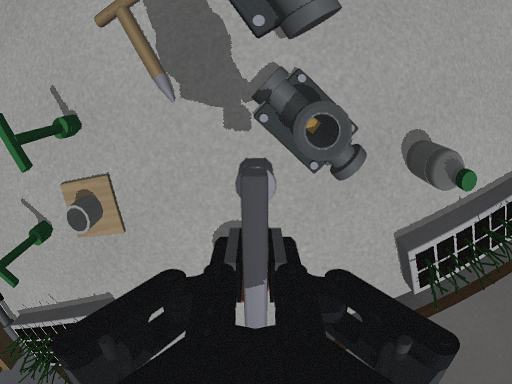

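View pics/sd4.png

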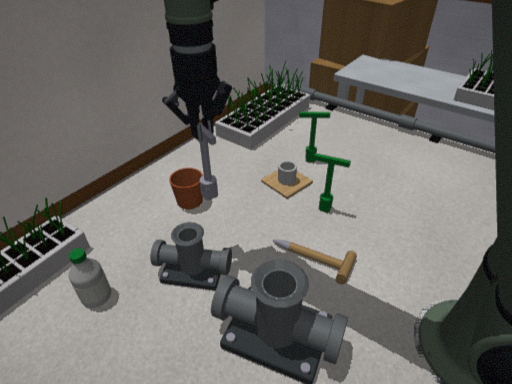

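```bash
python3 - <<'E'
from h import *
w=cv2.imread("pics/w4.png");s=cv2.imread("pics/sd4.png")
a=cv2.resize(w[90:170,280:370],None,fx=5,fy=5,interpolation=cv2.INTER_CUBIC)
a=np.clip(a.astype(float)*1.8,0,255).astype(np.uint8)
b=cv2.resize(s[120:210,170:235],None,fx=4.44,fy=4.44,interpolation=cv2.INTER_CUBIC)[:400]
cv2.imwrite("pics/c5.png",np.hstack([a,b]))
E
```

```text
(no output)
```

View pics/c5.png

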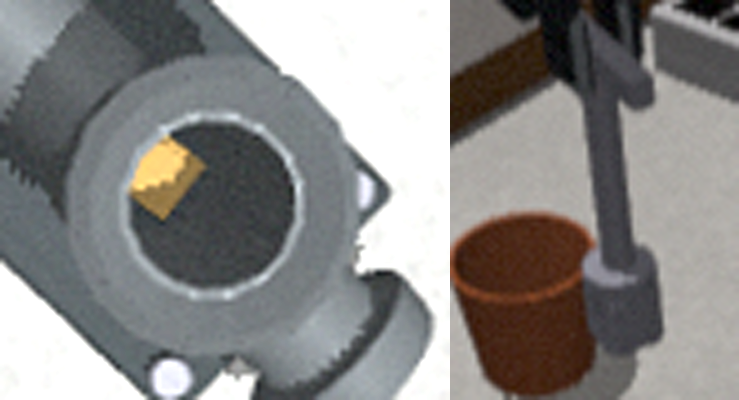

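```bash
python3 - <<'E'
from h import *
m=np.load("m4.npy",allow_pickle=True).item()
p=lambda x,y:(280+(x+.5)/5-.5,90+(y+.5)/5-.5)
print("rim",atz(fray(m,p(212,205)),125),"bore",atz(fray(m,p(212.5,206)),115))
for e in ((68,205),(357,205),(212,55),(212,355)): print(atz(fray(m,p(*e)),125))
for z in (46,49):
    a,b,c=[atz(fray(m,p(*q)),z) for q in((165,135),(205,163),(165,218))]
    print(z,a,b,c, [float(np.degrees(np.arctan2(*(v[1::-1])))) for v in (a-b,c-b)], np.linalg.norm(a-b),np.linalg.norm(c-b))
for z in (46,115): print(z,fproj(m,[567.5,189,z]))
D=imaging.camera_model("side"); W=m
# key socket bottom centre in side
q=(170+(625)/4.44*0+ (625-450)/4.44,120+330/4.44)
print(atz(ray(D,q),275-109.5))
# socket top shoulder ellipse
q=(170+(617-450)/4.44,120+262/4.44); print(atz(ray(D,q),275-109.5+44))
E
```

```text
rim [568.65479426 182.89302641 125.        ] bore [570.9018311  184.66457119 115.        ]
[558.15026475 151.65677481 125.        ]
[579.31587513 215.86178321 125.        ]
[536.30186599 193.27375668 125.        ]
[602.06714854 172.73508097 125.        ]
46 [561.36109321 189.77218442  46.        ] [572.3791435  198.19679671  46.        ] [583.58307978 182.61711018  46.        ] [-142.59777907962302, -54.278673229717256] 13.86980621245881 19.189966661621078
49 [560.93477476 189.30365391  49.        ] [571.87176931 197.66628942  49.        ] [582.99328235 182.20121691  49.        ] [-142.59777907962297, -54.27867322971732] 13.767771151160987 19.04879313730297
46 (np.float64(313.41947542808623), np.float64(120.93748332621209))
115 (np.float64(324.69908579299647), np.float64(126.90782354169319))
[579.56333021  98.96182164 165.5       ]
[577.9525318 100.4437354 209.5      ]
```

```bash
python3 - <<'E'
from h import *
c=np.array([569.5,184.5])
for i,y in enumerate((2.208,3.779)):
    d=np.array([np.cos(y),np.sin(y)]); p=c-85*d
    bot.move_ptp([p[0],p[1],272],[np.pi,0,y]); bot.dwell(0.3)
    s=st(); print(s["qpos"].round(3))
    m=imaging.camera_model("wrist"); im=imaging.capture("wrist"); cv2.imwrite(f"pics/w5{i}.png",im)
    np.save(f"m5{i}.npy",m,allow_pickle=True)
    u,v=fproj(m,[c[0],c[1],120]); print(u,v)
    u0,v0=int(u)-40,int(v)-40
    a=cv2.resize(im[max(v0,0):max(v0,0)+80,u0:u0+80],None,fx=5,fy=5,interpolation=cv2.INTER_CUBIC); print("crop origin",u0,max(v0,0))
    cv2.imwrite(f"pics/c6{i}.png",np.clip(a.astype(float)*1.8,0,255).astype(np.uint8))
cv2.imwrite("pics/c6.png",np.hstack([cv2.imread("pics/c60.png"),cv2.imread("pics/c61.png")]))
E
```

```text
t11.62 [619.9 116.1 272.3] [3.141 0.    2.208] F [-0.4  0.2 -3.5] M [ 0.08 -0.01  0.01] op0.158
[0.068 0.45  0.186 1.306 0.    1.001]
255.5575284359423 86.54231999186226
crop origin 215 46
t13.22 [637.9 234.7 272.1] [-3.142  0.    -2.505] F [-0.1  0.6 -3.5] M [-0.    0.03 -0.01] op0.154
[ 0.244  0.557  0.357  1.371 -0.    -0.393]
255.3076124117269 87.2028030083144
crop origin 215 47
```

View pics/c6.png

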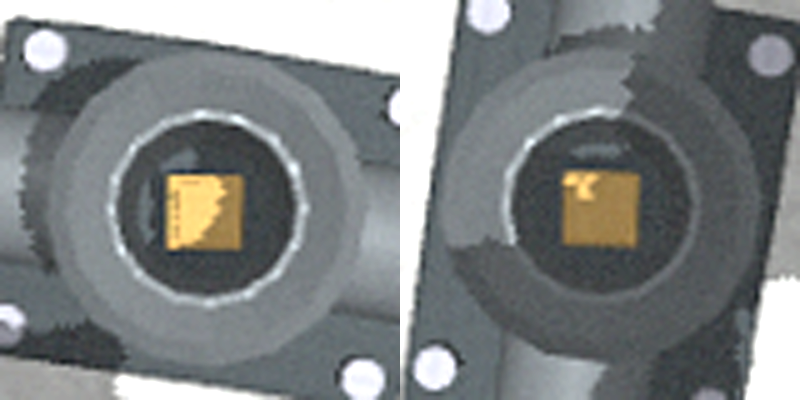

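```bash
python3 - <<'E'
from h import *
for i,(o,ring,rim,nut,e) in enumerate([((215,46),(207,208),(206,207),(204,212),((165,174),(243,175))),((215,47),(200,202.5),(200.5,204),(200,209),((162,172),(238,170)))]):
    m=np.load(f"m5{i}.npy",allow_pickle=True).item()
    p=lambda q:(o[0]+(q[0]+.5)/5-.5,o[1]+(q[1]+.5)/5-.5)
    print(atz(fray(m,p(ring)),115),atz(fray(m,p(rim)),125),atz(fray(m,p(nut)),46))
    a,b=[atz(fray(m,p(q)),46) for q in e]; v=b-a; print(np.degrees(np.arctan2(v[1],v[0]))%90, np.linalg.norm(v))
E
```

```text
[570.29521653 184.27334141 115.        ] [570.05084261 184.17414593 125.        ] [569.89045882 183.9339843   46.        ]
35.80756853017186 20.838827443911704
[569.80846716 183.75588493 115.        ] [570.12793832 184.1466634  125.        ] [570.41058353 184.05932088  46.        ]
38.019189249970424 20.301888158409007
```

The two views agree: bore axis at (570.1, 184.0), and nut flats at about 37° (mod 90°), so tool yaw ≈3.78 lines up. Next, lower it gently in stages with a force guard.

```bash
python3 - <<'E'
from h import *
o=[np.pi,0,3.782]
bot.movel([570.1,184.05,250],o,max_speed=120); bot.dwell(.2); st()
r=bot.movel([570.1,184.05,222],o,max_speed=40,threshold=6); print(r); st()
if not r:
    r=bot.movel([570.1,184.05,190],o,max_speed=35,threshold=6); print(r); st()
cv2.imwrite("pics/s6.png",cv2.resize(np.hstack([imaging.capture("side")[120:300,130:260],imaging.capture("scene")[100:280,230:360]]),None,fx=3,fy=3))
E
```

```text
t14.36 [570.6 184.4 249.9] [-3.142  0.    -2.501] F [ 0.1  0.  -3.8] M [ 0.01  0.01 -0.  ] op0.155
False
t15.21 [570.3 184.  222.2] [-3.141  0.    -2.501] F [-0.6 -1.1 -4.5] M [ 0.   -0.01 -0.03] op0.154
False
t16.27 [570.3 184.1 190.3] [-3.141e+00  1.000e-03 -2.501e+00] F [ 0.5 -0.8 -3.2] M [-0.06  0.01  0.03] op0.156
```

View pics/s6.png

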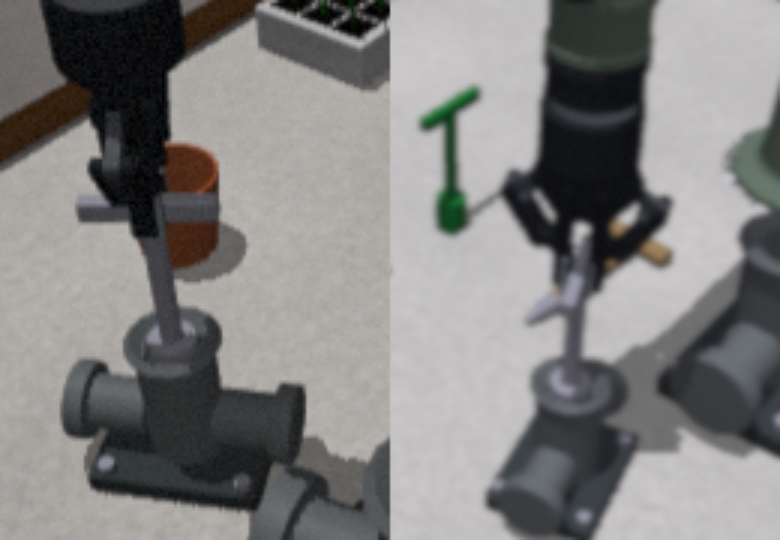

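The socket sits in the sleeve with its shoulder level with the mouth, and there is no side force. Carry on down and feel.

```bash
python3 - <<'E'
from h import *
o=[np.pi,0,3.782]
r=bot.movel([570.1,184.05,160],o,max_speed=35,threshold=5); print(r); st()
if not r:
    r=bot.movel([570.1,184.05,131.5],o,max_speed=20,threshold=4); print(r); bot.dwell(.2); st()
E
```

```text
False
t17.38 [570.3 184.1 160.3] [-3.141  0.    -2.501] F [-0.2  0.7 -3.9] M [-0.03 -0.   -0.03] op0.155
False
t19.16 [570.1 184.1 131.6] [-3.142  0.    -2.501] F [-0.2 -0.5 -4.3] M [0.02 0.   0.02] op0.151
```

It slid over the flats with no resistance: rim about 1 mm above the floor. Feel for the floor gently, then turn in small steps while watching the moment.

```bash
python3 - <<'E'
from h import *
o=[np.pi,0,3.782]
r=bot.movel([570.1,184.05,126.5],o,max_speed=12,threshold=4); print(r); bot.dwell(.2); s=st()
z=s["tcp_pos"][2]
bot.movel([570.1,184.05,z],o,max_speed=12)
def mz(n=6):
    v=[]
    for _ in range(n): bot.dwell(0.03); v.append(bot.get_state()["wrist_torque"][2])
    return np.mean(v)
print("base",mz())
y=3.782
for i in range(8):
    y-=0.05; bot.movel([570.1,184.05,z],[np.pi,0,y],max_speed=100)
    print(round(y,3),round(mz(4),3), bot.get_state()["contact_force"].round(1))
st()
E
```

```text
True
t19.62 [570.3 184.2 130.5] [-3.141  0.    -2.501] F [0.5 0.7 6.2] M [0.01 0.06 0.06] op0.156
base 0.0006041250274227142
3.732 -0.011 [-0.4  0.3  2. ]
3.682 -0.005 [ 0.6 -0.9  2.7]
3.632 -0.025 [0.1 0.  1.4]
3.582 0.052 [-0.7  0.8  2.5]
3.532 0.094 [0.4 0.5 3.3]
3.482 0.089 [0.9 1.1 3.1]
3.432 0.084 [-0.6  0.7  3.2]
3.382 0.114 [-0.6  0.7  2.7]
t23.21 [570.1 184.1 130.5] [-3.142  0.    -2.9  ] F [-0.6  0.7  2.7] M [0.09 0.01 0.13] op0.157
```

Seated on the floor (TCP 130.5, exactly as expected). The turning moment is about 0.1 N m, so the nut is moving. Continue to the stop.

```bash
python3 - <<'E'
from h import *
z=130.5
def mz(n=6):
    v=[]
    for _ in range(n): bot.dwell(0.03); v.append(bot.get_state()["wrist_torque"][2])
    return np.mean(v)
y=3.382; log=[]
while y>2.35:
    y-=0.05 if y>3.1 else 0.02
    bot.movel([570.1,184.05,z],[np.pi,0,y],max_speed=100)
    a=mz(5); 
    if a>0.17: a=mz(8)
    log.append((round(y,3),round(float(a),3)))
    if a>0.28: break
    if bot.get_state()["t"]>50: break
print(log); st()
E
```

```text
[(3.332, 0.116), (3.282, 0.09), (3.232, 0.099), (3.182, 0.102), (3.132, 0.096), (3.082, 0.099), (3.062, 0.119), (3.042, 0.096), (3.022, 0.127), (3.002, 0.118), (2.982, 0.103), (2.962, 0.109), (2.942, 0.108), (2.922, 0.129), (2.902, 0.111), (2.882, 0.111), (2.862, 0.122), (2.842, 0.107), (2.822, 0.156), (2.802, 0.271), (2.782, 0.381)]
t32.76 [570.1 184.1 130.5] [-3.142 -0.     2.782] F [0.3 0.6 5. ] M [0.21 0.04 0.39] op0.156
```

Stop reached: the moment rose from 0.11 to 0.38 N m over 0.05 rad (firm, below 0.5). Relax slightly, release, and back off upward.

```bash
python3 - <<'E'
from h import *
bot.movel([570.1,184.05,130.5],[np.pi,0,2.797],max_speed=100); bot.dwell(.2); st()
bot.grip(0.5); bot.dwell(.2); st()
r=bot.movel([570.1,184.05,215],[np.pi,0,2.797],max_speed=70,threshold=4); print(r); s=st()
if not r:
    bot.movel([570.1,150,290],[np.pi,0,2.797],max_speed=150)
    bot.dwell(.2); st()
    cv2.imwrite("pics/s7.png",imaging.capture("scene")); cv2.imwrite("pics/d7.png",imaging.capture("side"))
    d=np.hstack([imaging.capture("side")[120:310,130:260],imaging.capture("scene")[100:290,230:360]])
    cv2.imwrite("pics/c7.png",cv2.resize(d,None,fx=3,fy=3))
E
```

```text
t33.21 [570.1 184.  130.5] [-3.142  0.     2.797] F [0.1 1.3 5. ] M [0.24 0.03 0.33] op0.150
t33.80 [570.  184.  130.4] [-3.141 -0.     2.797] F [ 0.1 -0.2 -0.7] M [-0.03  0.03 -0.  ] op0.497
False
t35.16 [569.7 184.  214.4] [-3.141e+00 -1.000e-03  2.797e+00] F [-0.3 -0.5 -0. ] M [0.03 0.02 0.06] op0.497
t36.06 [569.5 150.3 288.8] [-3.141e+00 -2.000e-03  2.798e+00] F [ 0.  -0.3 -0.5] M [ 0.06  0.01 -0.06] op0.500
```

View pics/c7.png

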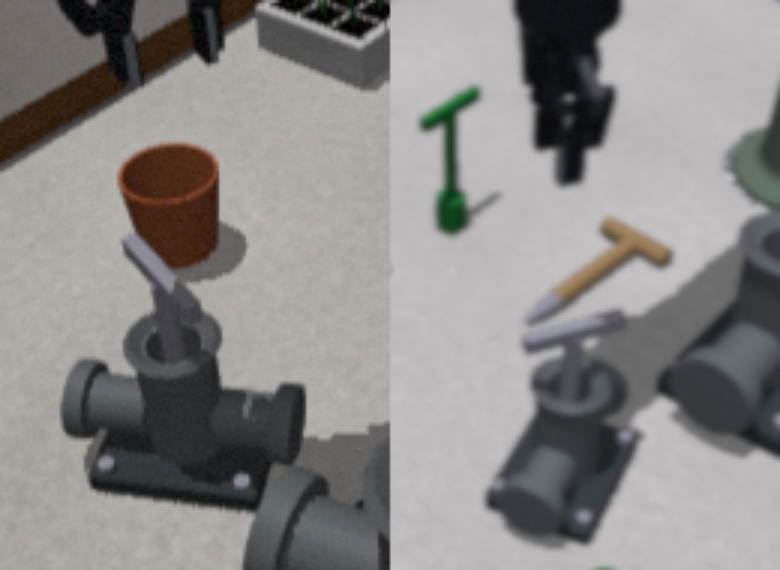

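View pics/d7.png

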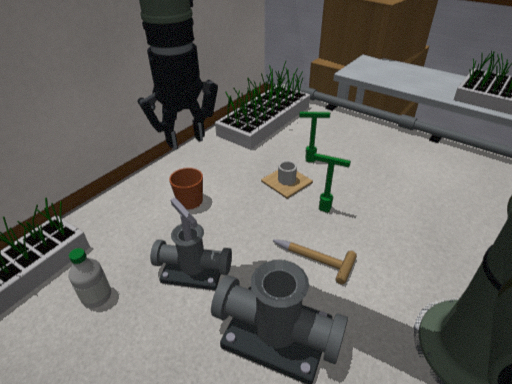

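```bash
python3 - <<'E'
from h import *
print(bot.sign_off())
E
```

```text
the job is handed in; nothing more can be done
None
```

The key is on the nut, the nut is home against its stop, and I've handed the job in at about 36 s of the 72 s allowed.

- **Key:** I took the grey steel key from its stand and left the two green look-alikes alone.
- **Lowering:** It went down the smaller valve's sleeve with no notable contact force. I had read the flats' direction from the wrist camera, so it slid over the nut on the first try. It touched the floor at 6 N, at exactly the seated height expected (rim 21 mm above the bench).
- **Turning:** The nut turned clockwise by about 0.77 rad at about 0.11 N m. At the stop the moment rose to 0.38 N m, which is firm but below the 0.5 N m strain limit.
- **Last checks:** The last pictures show the key standing seated on the nut after release. The bystanders look unmoved, and the gripper is clear with no force on it.

**What disagreed:**
- The fingers end about 36 mm short of the reported TCP. My first grip therefore closed on air above the bar without touching it, and I corrected it from the pictures.
- The first two-camera fix of the valve mouth was 2–3 mm off from the wrist views, so I used the wrist views.
- I eased back 0.015 rad before letting go, but the moment only fell to 0.33 N m. I could not read the nut's angle directly after release.

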